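# Load-test a watch cell: snap the contact cap down, hold the selector at the third click

## Robot

A 6-joint arm with a two-finger parallel gripper is mounted at the origin on the work surface. World frame = base frame: x ahead of the robot, y to its left, z up, the work surface at z = 0. Lengths are in mm, angles in rad, forces in N, time in s.
With the tool pointing down it reaches from about 350 to 975 mm from the base axis. Payload 4.9 kg.
Tool frame: the origin (TCP) lies between the finger pads, 19 mm behind the fingertips; this is the grasp point; z points along the fingers, y is the line along which they close (so a half turn about z gives the same grasp; the last joint's range is limited). The gripper opens to 85 mm and grips with 20 to 120 N. Pads are 22 mm wide; open, the fingers measure 114 mm over their backs; the gripper's body (76 mm by 85 mm) begins 54 mm behind the grasp point. The pads swing forward as they close: fully open they stand 13 mm farther back than shut.
Start: joints at [-1.372, 0.053, 1.613, -0, 1.476, -0.119], TCP at [195.293, -593.685, 250.004] pointing down, gripper open.
Joint ranges: [-3.01, 3.01], [-1.01, 2.22], [0.06, 2.58], [-1.02, 4.17], [0.09, 2.62], [-3.14, 3.14]. Speed limits (rad/s): [2.57, 2.57, 3.14, 3.14, 3.14, 3.14].

## Interface

Orientations are given as a rotation vector (axis times angle).
In Python, from station import bot gives the robot as it stands. The module is installed in compiled form; this text tells all that it offers.
- The arm moves only by the shell command python3 -m pendant 'ROWS' [FORCE]. ROWS is JSON, a list of rows, each a list of 5 numbers: the finger opening in cm, from 0 to 8.54, then the shift along the tool's x, y, z in cm, then the turn about the tool's z in rad. A call has 1 to 5 rows; each row shifts and turns the commanded pose from where the row before left it, along the tool's axes as they then stand; what a row does not reach is not made up. A row lasts 1/10 s, in which the tool goes at most 50 mm and 8.59 degrees, less where a joint would pass 70% of its speed; a pose out of reach is approached as far as the arm can. A call is refused whole if a number of a shift passes 5 or a number of a turn 0.15, either way. A call with a gripper value outside its range is refused whole. The fingers move at their own pace and stop on an object; FORCE is the grip in N (left out, the last holds). Time passes only in rows, so rows that do not move let the fingers close. It gives the time, the measured TCP pose, the force, the opening and the grip force at its end, in the units of the state.
- bot.observe(): the state, without advancing time (a new reading comes with each control period).
- bot.snapshot(name): name is "scene" or "side" or "wrist"; returns a dict with "image" (384x512x3 uint8, red, green, blue), "depth" (384x512 float32, mm along the optical axis (not along the pixel's ray), 0 where there is no reading), "camera_matrix" (3x3 intrinsics, pixels), "pose" (4x4, takes a point from camera to world coordinates). Camera axes: x right, y down, z forward; pixel columns grow to the right and rows downward; lengths in mm; the calibration is good to about 2 mm. A picture is of the moment at which its call begins.
- bot.hand_in(): hands the job in; it is judged then, once.
The state is a dict: "time": time; "joint_positions": joint angles; "qvel": joint speeds; "joint_efforts": joint torques, N m; "ee_pos": TCP position; "orientation": TCP orientation; "contact_force": force on the tool from outside, world axes, zero at the start; "moment": the same for the moment, N m; "finger_gap": opening from 0.0 (shut) to 1.0 (fully open); "grip_force": force on a finger pad.
Only numpy, scipy, OpenCV 4.12 (cv2) and the standard library are available. Lean on these libraries where they do the work, as an engineer would, in place of code of your own. Each camera call takes 0.05 s, during which the arm holds its last target. There are 200 camera calls.

## Task

Test the watch cell in the bench tester: first push the red contact cap straight down until it snaps home on the cell, then turn the black selector knob clockwise (seen from above) to its third click, without going on to the fourth. The selector springs back when let go, so finish while still holding it steady at the third click in the gripper, with the cap still home, and leave the other things on the bench where they are.

Things in the scene. Friction and masses are not known exactly. Their poses are not given: they have to be found in the camera images.
- tester: the cell tester's steel base plate, 150 x 270 x 8 mm, fixed to the bench; origin under its middle, x away from the operator, y along the row. The grey cap module and the blue selector module sit side by side on it, 136 mm between their vertical axes; either may be the left one.
- cap (a joint): slide of the contact cap, m: 0 raised, 0.012 fully home on the cell. Moves straight down and snaps: resists with up to about 7 N over the first 5 mm; past the middle (6 mm) it pulls itself home onto a hard stop and stays.
- cap_top (a point): centre of the flat top of the red contact cap, moves with it: 104 mm above the table when raised, 92 mm when home. Cap: red round button 33 mm wide, 19 high, on a black cross plate 70 x 22 x 8 mm running on two steel pins, over the grey module (120 x 110 mm, its flat top 53 mm above the table).
- selector (a joint): turn of the knob, rad, 0 at rest on its end stop, growing clockwise from above. Clicks at 0.419, 0.838, 1.257 (third), 1.676 (fourth); hard stop 1.78. A spring drives it back to 0 (0.075 N m at rest, 0.113 at the third click); clicks ripple the resistance by +-0.06 N m: highest a quarter pitch past each click, lowest a quarter pitch before it.
- selector_grip (a point): on the knob's vertical axis, 85 mm above the table, 2 mm below the top of the bar: a good place for the TCP (fingertips then end 7 mm above the skirt disc)
- selector_bar: the knob's black bar grip, 50 mm long, 13 thick, white pointer line on top (87 mm above the table), on a skirt disc 62 mm wide, 6 thick, on the blue module (120 x 110 mm, top 53 mm above the table, five white ticks: rest and four clicks). Origin on the knob's axis, 53 mm above the table; z up, x along the bar to its pointer end, y across it; turns with the knob.
- loupe: bystander, loose, leave it alone: black eyeglass loupe, a cone 36 mm wide and 30 high; origin under it
- screwdriver: bystander, loose, leave it alone: small yellow-handled screwdriver, 120 mm long; origin under it at its middle
- pot: bystander, loose, leave it alone: white plastic pot, 52 mm wide, 38 high; origin under it
- oil: bystander, loose, leave it alone: small amber oil bottle, 32 mm wide, 55 high; origin under it
- watch: bystander, loose, leave it alone: steel watch head, 40 mm wide, 10 high, white dial; origin under it
- meter: bystander, loose, leave it alone: white needle test meter, 100 x 150 x 40 mm; origin under it
- brush: bystander, loose, leave it alone: small wooden-handled brush, 140 mm long; origin under it at its middle

How it is judged:
By the outcome, as a careful person would: the job done as asked, in the order asked, and still so for the second after the job is handed in, while the arm keeps its last pose, push and grip.
It also fails if it takes over 42 s, if anything falls off the work surface, if the arm or the gripper's body presses on something with over 40 N, if the wrist force passes 120 N, or if a joint passes its speed limit or range.

## Working session

There is one attempt and no reset: what is moved stays moved. The work goes in short steps, Python scripts to look and compute and a shell command to move; the robot and the scene stay as the last step left them, time stands still between calls to the robot, and variables do not carry over. Pictures are saved under pics/ and viewed, at most 10 in all, crops included, and the job is handed in when it is done.

```bash
mkdir -p pics; python3 - <<'E'
from station import bot
import cv2,numpy as np
s=bot.observe();print(s)
ims=[]
for n in("scene","side"):
    d=bot.snapshot(n);np.savez(n+'.npz',**d);ims.append(d["image"]);print(n,d["pose"].round(2).tolist(),d["camera_matrix"].tolist())
cv2.imwrite('pics/a.png',cv2.resize(cv2.cvtColor(np.vstack(ims),cv2.COLOR_RGB2BGR),(400,600)) if 0 else cv2.cvtColor(ims[0],cv2.COLOR_RGB2BGR))
cv2.imwrite('pics/b.png',cv2.cvtColor(ims[1],cv2.COLOR_RGB2BGR))
E
```

```text
{'time': 0.0, 'joint_positions': array([-1.37202955e+00,  5.33634162e-02,  1.61433364e+00,  5.48370387e-06,
        1.47596969e+00, -1.18980894e-01]), 'qvel': array([ 0.00022741, -0.00019118, -0.00034525,  0.00172606, -0.00058887,
       -0.00022918]), 'joint_efforts': array([-1.83135242e-03, -3.93679225e+01, -3.70180392e+01, -1.84492360e-04,
        7.08583262e-03,  6.77782950e-06]), 'ee_pos': array([ 195.16251547, -593.12359566,  248.73522635]), 'orientation': array([-3.09998125e+00, -4.96691109e-01,  1.21287929e-04]), 'contact_force': array([-0.65417174, -0.89474236, -0.33429399]), 'moment': array([ 0.0221339 , -0.00029636,  0.00484619]), 'grip_force': 0.0, 'finger_gap': 1.0010852378802995}
scene [[-0.82, 0.46, -0.34, 943.95], [0.57, 0.64, -0.52, 595.69], [-0.02, -0.62, -0.79, 972.65], [0.0, 0.0, 0.0, 1.0]] [[398.4301922695709, 0.0, 252.6224615923594], [0.0, 398.4301922695709, 192.28266253147575], [0.0, 0.0, 1.0]]
side [[-0.82, -0.41, 0.39, 133.32], [-0.57, 0.59, -0.57, 630.61], [0.0, -0.7, -0.72, 885.7], [0.0, 0.0, 0.0, 1.0]] [[365.43404888480563, 0.0, 256.39174267289695], [0.0, 365.43404888480563, 192.71172396202564], [0.0, 0.0, 1.0]]
```

View pics/a.png

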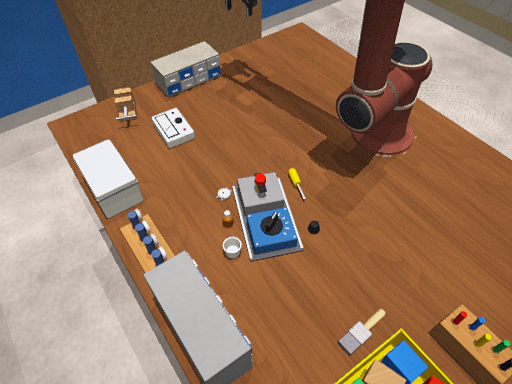

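View pics/b.png

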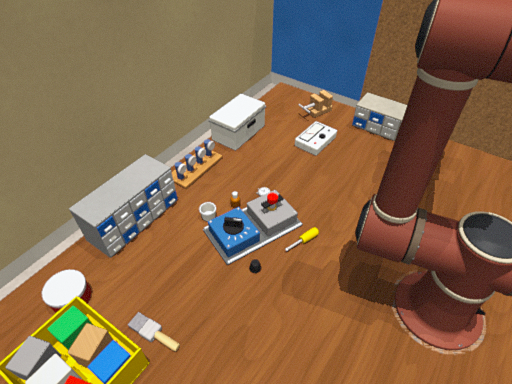

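The scene view shows the tester at about (268,215): red cap at (260,180), blue selector module with knob at (271,226). The side view shows the cap at (273,198) and the knob at (233,227).

```bash
cat > h.py <<'E'
import numpy as np,cv2
def ray(d,u,v,z):
    K,P=d["camera_matrix"],d["pose"]
    r=P[:3,:3]@np.linalg.solve(K,[u,v,1.]);o=P[:3,3]
    return o+r*(z-o[2])/r[2]
def blobs(d,lo,hi,box=None,amin=15):
    m=cv2.inRange(cv2.cvtColor(np.ascontiguousarray(d["image"]),cv2.COLOR_RGB2HSV),np.array(lo),np.array(hi))
    if box:
        k=np.zeros_like(m);k[box[1]:box[3],box[0]:box[2]]=255;m&=k
    n,L,S,C=cv2.connectedComponentsWithStats(m)
    return [(S[i],C[i],L==i) for i in range(1,n) if S[i][4]>=amin]
def pts(d,m):
    v,u=np.nonzero(m&(d["depth"]>0));z=d["depth"][v,u]
    c=np.linalg.inv(d["camera_matrix"])@np.array([u*z,v*z,z])
    return (d["pose"][:3,:3]@c).T+d["pose"][:3,3]
E
python3 - <<'E'
from h import *
for n,box in(("scene",(230,165,310,265)),("side",(195,180,305,265))):
    d=dict(np.load(n+'.npz'))
    for nm,lo,hi in(("red",(0,150,100),(6,255,255)),("blue",(100,120,60),(125,255,255))):
        for S,C,m in blobs(d,lo,hi,box,30):
            p=pts(d,m);print(n,nm,S,C.round(1),'z',p[:,2].min().round(),p[:,2].max().round())
            if nm=="red":
                t=p[p[:,2]>p[:,2].max()-4];print('top',t.mean(0).round(1),len(t))
            else:
                t=p[abs(p[:,2]-53)<4];r=cv2.minAreaRect(t[:,:2].astype(np.float32));print(r)
E
```

```text
scene red [255 173  11  13 107] [259.9 178.9] z -1.0 106.0
top [518.6  -7.2 103.9] 55
scene blue [ 247  207   50   47 1354] [270.8 231.9] z 9.0 89.0
((570.3956909179688, 118.78577423095703), (111.16497802734375, 118.60384368896484), 68.1561050415039)
side red [267 193  12  11 100] [272.2 197.9] z 86.0 108.0
top [514.4  -5.7 105.7] 33
side blue [ 208  208   52   49 1198] [233.4 232.7] z 11.0 91.0
((566.3426513671875, 118.88523864746094), (108.3150634765625, 121.11737060546875), 67.64212799072266)
```

```bash
python3 -m pendant '[[8.5,3.3,-3.2,0,0],[8.5,3.3,-3.2,0,0],[8.5,3.3,-3.2,0,0],[8.5,3.3,-3.2,0,0],[8.5,3.3,-3.2,0,0]]'; python3 -m pendant '[[8.5,3.3,-3.2,0,0],[8.5,3.3,-3.2,0,0],[8.5,3.3,-3.2,0,0],[8.5,3.3,-3.2,0,0],[8.5,3.3,-3.2,0,0]]';python3 -m pendant '[[8.5,3.3,-3.2,0,0],[8.5,3.3,-3.2,0,0],[8.5,3.3,-3.2,0,0],[8.5,3.3,-3.2,0,0],[8.5,3.3,-3.2,0,0]]';python3 -m pendant '[[8.5,3.3,-3.2,0,0],[8.5,0,0,0,0],[8.5,0,0,0,0],[8.5,0,0,0,0]]'
python3 - <<'E'
from station import bot
from h import *
s=bot.observe();print(s['time'],s['ee_pos'],s['orientation'],s['joint_positions'])
d=bot.snapshot("wrist");np.savez('wrist.npz',**d);cv2.imwrite('pics/w.png',cv2.cvtColor(d["image"],cv2.COLOR_RGB2BGR));print(d["pose"].round(2).tolist())
E
```

```text
time: 0.6
ee_pos: [302.4, -388.2, 249.4]
orientation: [-3.101, -0.496, 0.0]
contact_force: [0.3, 0.5, 0.8]
finger_gap: 0.997
grip_force: 0.0
time: 1.1
ee_pos: [409.1, -184.7, 249.7]
orientation: [-3.102, -0.497, -0.0]
contact_force: [1.6, -1.0, -0.1]
finger_gap: 0.995
grip_force: 0.0
time: 1.6
ee_pos: [515.8, 18.9, 249.7]
orientation: [3.102, 0.498, -0.0]
contact_force: [1.0, -0.8, -0.6]
finger_gap: 0.994
grip_force: 0.0
time: 2.0
ee_pos: [536.4, 57.1, 249.5]
orientation: [3.102, 0.496, -0.002]
contact_force: [0.1, -1.4, 0.3]
finger_gap: 0.996
grip_force: 0.0
2.0 [536.42637092  57.08531406 249.54022508] [ 3.10202427e+00  4.96122354e-01 -1.52496158e-03] [-3.18057072e-02 -1.51831778e-01  1.81100002e+00 -3.27223051e-04
  1.48335032e+00  1.22183552e+00]
[[0.31, -0.92, -0.25, 597.95], [-0.95, -0.3, -0.08, 76.95], [-0.0, 0.26, -0.97, 373.49], [0.0, 0.0, 0.0, 1.0]]
```

View pics/w.png

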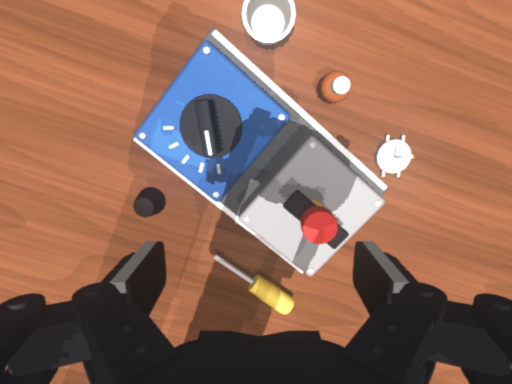

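The wrist view shows the red cap at (320,225), the bar at (206,125) with its white pointer line at (208,142), and the rest tick at (219,168). Clockwise goes left, toward (173,146) for the third click's tick region.

```bash
python3 - <<'E'
from h import *
d=dict(np.load('wrist.npz'))
S,C,m=max(blobs(d,(0,150,90),(8,255,255),(280,180,360,260)),key=lambda b:b[0][4])
p=pts(d,m);t=p[p[:,2]>100];print('red',C,ray(d,*C,104),'top',t.mean(0),len(t),(t.min(0)+t.max(0))/2,np.ptp(t,0))
# corners of modules
for nm,lo,hi,box in(("blue",(95,120,60),(125,255,255),(120,30,310,210)),):
    S,C,m=max(blobs(d,lo,hi,box),key=lambda b:b[0][4]);p=pts(d,m);t=p[abs(p[:,2]-53)<3];print(nm,cv2.minAreaRect(t[:,:2].astype(np.float32)))
# bar: points by depth near z=87
al=pts(d,np.ones(d["depth"].shape,bool));b=al[(abs(al[:,2]-87)<4)&(np.hypot(al[:,0]-568,al[:,1]-119)<45)]
print('bar',len(b),b[:,2].mean(),cv2.minAreaRect(b[:,:2].astype(np.float32)))
sk=al[(abs(al[:,2]-59)<2.5)&(np.hypot(al[:,0]-568,al[:,1]-119)<45)];print('skirt',len(sk),cv2.minEnclosingCircle(sk[:,:2].astype(np.float32)))
for S,C,m in blobs(d,(0,0,150),(179,60,255),(155,90,235,180),5):
    q=pts(d,m);print('white',C.round(1),q[:,2].mean().round(),ray(d,*C,q[:,2].mean()).round(1))
    v,u=np.nonzero(m);g=np.array([ray(d,a,e,q[:,2].mean()) for a,e in zip(u,v)])[:,:2];w,V=np.linalg.eigh(np.cov(g.T));print('   dir',V[:,1],np.degrees(np.arctan2(V[1,1],V[0,1])))
E
```

```text
red [319.54143646 226.60662983] [517.39946917  -7.52053404 104.        ] top [517.29796792  -7.57701172 103.84426255] 898 [517.13445594  -7.88401395 102.93385455] [31.53369909 31.52513583  5.86209954]
blue ((568.659423828125, 117.31398010253906), (108.36080932617188, 117.00846099853516), 67.62373352050781)
bar 829 86.96921694459506 ((568.0927124023438, 116.97572326660156), (49.944129943847656, 13.270009994506836), 26.333892822265625)
skirt 2151 ((568.0578002929688, 117.01329040527344), 30.916399002075195)
white [167.9 127.5] 54.0 [553.4 158.   53.8]
   dir [-0.34351212  0.93914824] 110.09099662436981
white [207.9 142.4] 88.0 [556.6 112.   87.6]
   dir [-0.89837636 -0.4392265 ] -153.9454610012898
white [173.5 144.8] 54.0 [538.5 148.5  53.6]
   dir [-0.70440806  0.70979524] 134.78174233657595
white [169.7 167. ] 14.0 [505.  155.3  13.7]
   dir [0.37873312 0.92550593] 67.74476849326831
white [184.9 159. ] 53.0 [528.1 134.   53.4]
   dir [-0.92233178  0.38639887] 157.26938889188028
white [200.8 167.3] 54.0 [525.  116.1  53.9]
   dir [-0.99961917 -0.02759538] -178.4187003256932
white [218.2 167.6] 54.0 [530.3  99.   54.1]
   dir [-0.92815976 -0.37218202] -158.14974879722448
```

```bash
python3 -m pendant '[[0,-1.92,2.78,0,0],[0,-1.92,2.78,0,0],[0,0,0,3,0],[0,0,0,4,0],[0,0,0,3,0]]' 20; python3 -m pendant '[[0,0,0,0.9,0],[0,0,0,0,0],[0,0,0,0,0],[0,0,0,0,0]]'
python3 - <<'E'
from station import bot
from h import *
s=bot.observe();print(s['ee_pos'],s['contact_force'])
d=bot.snapshot("wrist");cv2.imwrite('pics/w2.png',cv2.cvtColor(d["image"],cv2.COLOR_RGB2BGR))
E
```

```text
time: 2.55
ee_pos: [516.6, -8.8, 148.3]
orientation: [-3.103, -0.492, 0.001]
contact_force: [-0.6, 0.3, -0.7]
finger_gap: 0.133
grip_force: 0.0
time: 2.95
ee_pos: [519.2, -7.5, 143.5]
orientation: [3.101, 0.497, 0.006]
contact_force: [-0.3, -0.0, -0.2]
finger_gap: -0.001
grip_force: 0.0
[519.23782192  -7.51511789 143.48773538] [-0.25493718 -0.02251933 -0.24172026]
```

View pics/w2.png

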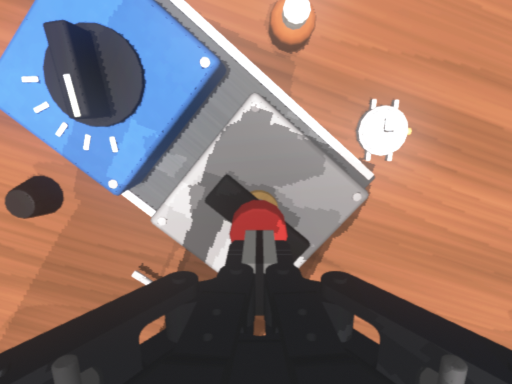

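The closed fingertips are right above the red cap (258,230), about 20 mm clear. Next I push down in small steps.

```bash
python3 -m pendant '[[0,-0.15,0,1.5,0],[0,0,0,0.4,0],[0,0,0,0,0]]';python3 -m pendant '[[0,0,0,0.4,0],[0,0,0,0.3,0],[0,0,0,0,0],[0,0,0,0,0]]'; python3 -m pendant '[[0,0,0,0.3,0],[0,0,0,0,0],[0,0,0,0,0]]'
```

```text
time: 3.3
ee_pos: [515.8, -7.5, 121.4]
orientation: [-3.102, -0.497, 0.003]
contact_force: [-1.9, 0.4, 3.7]
finger_gap: -0.003
grip_force: 1.9
time: 3.7
ee_pos: [516.2, -7.6, 114.6]
orientation: [-3.102, -0.497, 0.001]
contact_force: [-0.4, 0.1, -0.5]
finger_gap: -0.001
grip_force: 0.0
time: 4.0
ee_pos: [516.3, -7.6, 111.8]
orientation: [-3.102, -0.497, 0.0]
contact_force: [-0.1, -0.4, 0.0]
finger_gap: 0.001
grip_force: 0.0
```

```bash
python3 -m pendant '[[0,0,0,0.2,0],[0,0,0,0,0],[0,0,0,0,0]]'
```

```text
time: 4.3
ee_pos: [516.8, -7.7, 110.7]
orientation: [3.102, 0.497, 0.001]
contact_force: [-1.0, -0.2, 5.0]
finger_gap: 0.006
grip_force: 2.3
```

```bash
python3 -m pendant '[[0,0,0,-2,0],[0,0,0,-4,0],[0,0,0,-3,0],[5,2.92,-3.42,0,0],[5,2.92,-3.42,0,0]]';python3 -m pendant '[[5,2.92,-3.42,0,0],[5,0,0,0,-0.14],[5,0,0,0,0],[5,0,0,0,0],[5,0,0,0,0]]'
python3 - <<'E'
from station import bot
from h import *
s=bot.observe();e=s['ee_pos'];from scipy.spatial.transform import Rotation as R
M=R.from_rotvec(s['orientation']).as_matrix();print(e,s['joint_positions'],'yaw',np.degrees(np.arctan2(M[1,0],M[0,0])))
d=bot.snapshot("wrist");cv2.imwrite('pics/w3.png',cv2.cvtColor(d["image"],cv2.COLOR_RGB2BGR))
al=pts(d,np.ones(d["depth"].shape,bool));r=np.hypot(al[:,0]-568,al[:,1]-117)
b=al[(abs(al[:,2]-87)<4)&(r<40)];print('bar',len(b),cv2.minAreaRect(b[:,:2].astype(np.float32)))
sk=al[(abs(al[:,2]-59)<2.5)&(r<45)];print('skirt',cv2.minEnclosingCircle(sk[:,:2].astype(np.float32)))
d=bot.snapshot("scene")
S,C,m=max(blobs(d,(0,150,90),(8,255,255),(235,165,290,200)),key=lambda b:b[0][4]);p=pts(d,m);print('cap top z',np.percentile(p[:,2],[50,80,95]))
E
```

```text
time: 4.8
ee_pos: [551.7, 75.8, 201.7]
orientation: [3.102, 0.492, 0.006]
contact_force: [0.7, 0.0, -0.4]
finger_gap: 0.334
grip_force: 0.0
time: 5.3
ee_pos: [567.3, 116.5, 199.8]
orientation: [3.061, 0.708, -0.0]
contact_force: [0.2, 0.1, -0.1]
finger_gap: 0.588
grip_force: 0.0
[567.26554352 116.4801575  199.77028367] [ 7.40785971e-02 -1.96440095e-02  1.77113260e+00 -9.00715199e-05
  1.39035708e+00  1.19002523e+00] yaw 26.0618945353643
bar 997 ((568.6870727539062, 117.1572265625), (49.36384201049805, 12.389347076416016), 25.705533981323242)
skirt ((568.2481079101562, 116.997314453125), 31.044145584106445)Traceback (most recent call last):
  File "<stdin>", line 10, in <module>
ValueError: max() iterable argument is empty
```

View pics/w3.png

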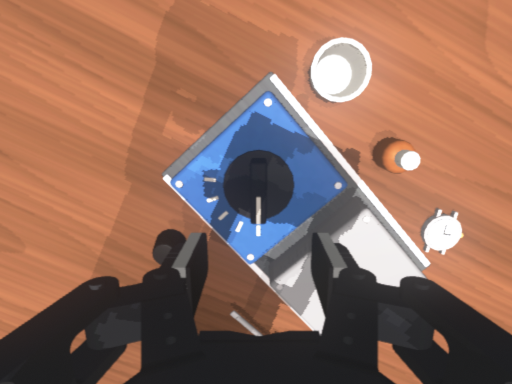

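The fingers straddle the bar at (259,185), aligned and centred. Next I descend and grip.

```bash
python3 -m pendant '[[5,0.1,0,4,0],[5,0,0,4,0],[5,0,0,2,0],[5,0,0,1.2,0],[5,0,0,0,0]]';python3 -m pendant '[[5,0,0,0,0],[5,0,0,0,0]]'
```

```text
time: 5.9
ee_pos: [567.2, 117.1, 86.3]
orientation: [-3.06, -0.711, 0.005]
contact_force: [-1.1, 0.5, 0.0]
finger_gap: 0.586
grip_force: 0.0
time: 6.1
ee_pos: [569.9, 117.7, 90.2]
orientation: [3.059, 0.712, 0.006]
contact_force: [-0.3, 0.4, 1.5]
finger_gap: 0.587
grip_force: 0.0
```

```bash
python3 -m pendant '[[5,0,0,0,0],[5,0,0,0,0],[5,0,0,0,0]]'
```

```text
time: 6.4
ee_pos: [568.7, 117.7, 88.6]
orientation: [3.06, 0.713, 0.001]
contact_force: [0.5, 0.1, -0.3]
finger_gap: 0.586
grip_force: 0.0
```

```bash
python3 -m pendant '[[5,0,0,0.35,0],[1,0,0,0,0],[1,0,0,0,0],[1,0,0,0,0],[1,0,0,0,0]]' 70; python3 -m pendant '[[1,0,0,0,0],[1,0,0,0,0],[1,0,0,0,0]]'
```

```text
time: 6.9
ee_pos: [568.2, 117.7, 84.5]
orientation: [-3.059, -0.712, 0.001]
contact_force: [-1.1, 1.1, 1.1]
finger_gap: 0.137
grip_force: 68.4
time: 7.2
ee_pos: [568.2, 117.8, 84.5]
orientation: [-3.059, -0.713, 0.001]
contact_force: [-2.4, 0.7, 1.2]
finger_gap: 0.135
grip_force: 68.5
```

```bash
python3 -m pendant '[[1,0,0,0,0.1],[1,0,0,0,0.1],[1,0,0,0,0.1],[1,0,0,0,0.1],[1,0,0,0,0.1]]'; python3 -m pendant '[[1,0,0,0,0.1],[1,0,0,0,0.1],[1,0,0,0,0.1],[1,0,0,0,0.1],[1,0,0,0,0.1]]'; python3 -m pendant '[[1,0,0,0,0.1],[1,0,0,0,0.1],[1,0,0,0,0.05],[1,0,0,0,0],[1,0,0,0,0]]'
cat > look.py <<'E'
import sys
from station import bot
from h import *
from scipy.spatial.transform import Rotation as R
s=bot.observe();M=R.from_rotvec(s['orientation']).as_matrix();y=np.degrees(np.arctan2(M[1,0],M[0,0]))
print(s['time'],s['ee_pos'],'yaw',y,'turned',np.radians(26.06-y),s['contact_force'],s['moment'],s['grip_force'])
d=bot.snapshot("wrist");cv2.imwrite(sys.argv[1],cv2.cvtColor(d["image"],cv2.COLOR_RGB2BGR));np.savez('w4.npz',**d)
E
python3 look.py pics/w4.png
```

```text
time: 7.7
ee_pos: [568.2, 118.0, 84.5]
orientation: [-3.14, 0.071, 0.001]
contact_force: [-2.2, 2.1, 1.6]
finger_gap: 0.135
grip_force: 68.6
time: 8.2
ee_pos: [568.2, 118.3, 84.5]
orientation: [-3.025, 0.846, 0.001]
contact_force: [-1.0, 2.8, 0.9]
finger_gap: 0.134
grip_force: 68.5
time: 8.7
ee_pos: [568.3, 118.4, 84.5]
orientation: [-2.898, 1.21, 0.001]
contact_force: [-1.1, 4.4, 0.6]
finger_gap: 0.138
grip_force: 68.5
8.7 [568.31630813 118.36999609  84.51755815] yaw -45.30688859627537 turned 1.2455871829089995 [-1.13293945  4.36149853  0.64396276] [0.79722266 0.26862425 0.0824724 ] 68.51226925849915
```

View pics/w4.png

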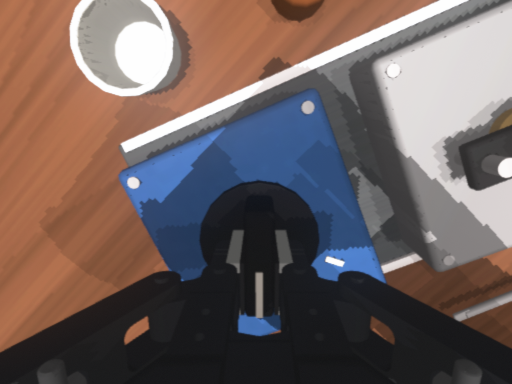

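The fingers hold the bar at (259,255), with the pointer line at (260,295); the rest tick is visible at (335,261). Next I measure the bar's angle itself.

```bash
python3 - <<'E'
from h import *
d=dict(np.load('w4.npz'))
for S,C,m in blobs(d,(0,0,90),(179,80,255),(250,268,270,322),20)[:3]:
    v,u=np.nonzero(m);g=np.array([ray(d,a,e,87) for a,e in zip(u,v)])[:,:2];w,V=np.linalg.eigh(np.cov(g.T));c=g.mean(0)
    print(S,c,'dir',np.degrees(np.arctan2(V[1,1],V[0,1])),'from axis',np.degrees(np.arctan2(c[1]-117,c[0]-568.2)))
al=pts(d,np.ones(d["depth"].shape,bool));r=np.hypot(al[:,0]-568.2,al[:,1]-117)
b=al[(abs(al[:,2]-87)<2)&(r<27)&(r>14)];w,V=np.linalg.eigh(np.cov(b[:,:2].T));print('bar',len(b),b.mean(0),np.degrees(np.arctan2(V[1,1],V[0,1])))
for S,C,m in blobs(d,(0,0,170),(179,40,255),(320,250,350,275),8): 
    t=ray(d,*C,53.5);print('tick',t,np.degrees(np.arctan2(t[1]-117,t[0]-568.2)))
E
```

```text
[255 272   8  46 338] [558.94236983 126.78949842] dir 135.38326031428582 from axis 133.400499622991
bar 1570 [570.6884102  114.722058    87.00678811] 134.98264198131983
tick [529.42138217  98.98525491  53.5       ] -155.08260735634408
```

```bash
python3 -m pendant '[[1,0,0,0,0.02],[1,0,0,0,0],[1,0,0,0,0],[1,0,0,0,0],[1,0,0,0,0]]'; python3 look.py pics/w5.png; python3 - <<'E'
from h import *
from station import bot
d=dict(np.load('w4.npz'))
al=pts(d,np.ones(d["depth"].shape,bool));r=np.hypot(al[:,0]-568.2,al[:,1]-117)
b=al[(abs(al[:,2]-87)<2)&(r<27)&(r>14)];w,V=np.linalg.eigh(np.cov(b[:,:2].T));print('bar',np.degrees(np.arctan2(V[1,1],V[0,1])))
d=bot.snapshot("side")
for S,C,m in blobs(d,(0,150,90),(8,255,255),(250,180,300,215)):
    p=pts(d,m);print('cap z',np.percentile(p[:,2],[20,50,80,95]).round(1),C)
E
```

```text
time: 9.25
ee_pos: [568.3, 118.4, 84.5]
orientation: [-2.885, 1.239, 0.001]
contact_force: [-1.3, 5.1, 0.9]
finger_gap: 0.133
grip_force: 68.5
9.25 [568.32107788 118.39067933  84.5152054 ] yaw -46.473664955410726 turned 1.2659512720103432 [-1.25527751  5.07289949  0.89751147] [0.8811532  0.19468064 0.10735298] 68.51647853851318
bar 133.85964049424084
cap z [85.8 91.6 93.5 95. ] [271.85714286 200.7755102 ]
```

The bar has turned about 72° (1.26 rad), the reaction moment of 0.107 N m fits the third click, and the cap top sits at about 92 mm (home).

```bash
python3 -c "from station import bot; print(bot.hand_in())"
```

```text
the job is handed in; nothing more can be done
None
```

I pushed the cap home, turned the selector clockwise to its third click (about 1.26 rad measured) and handed the job in at about 9.3 s with the gripper still holding it; nothing else on the bench was deliberately touched, but I took no final check of it, and no verdict came back.

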